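Wedge the roof-vent panel off its rests

TASK

The vent panel on the fitting frame has to be raised a touch so that its seal can be checked, but a small carton stands in the wedge's way. First put the carton into the open drawer and slide the drawer fully shut; then take the wooden wedge and push it, flat on the frame's base plate and straight in, under the middle tab of the panel's front edge until the panel just lifts off its rests, by about 4 mm at the tab (never prise it up by more than a centimetre). Finish while still gripping the wedge in that place, without touching the panel, and leave the tape roll, jar and spanner alone.

Things in the scene. Friction and masses are not known exactly. Their poses are not given: they have to be found in the camera images.
- pack_mid (a point): Centre of the small cardboard carton (closed, 60 x 40 x 45 mm along its x, y, z; about 0.12 kg; paper strip along its length). It stands loose on the frame's base plate, in front of the panel's tab. The point is 22.5 mm above its underside.
- drawer_floor (a point): Centre of the inner floor of the drawer in the grey bench cabinet (fixed, 200 mm deep, 220 wide, 90 tall). The drawer opens to its own -x and shuts to +x. Inside 155 mm (x) by 178 mm (y), walls 46 mm tall above this floor. Pulled out by q, its uncovered inside runs from local x = -77 mm to x = q - 84 mm; the cabinet covers the rest.
- cab_drawer0_handle (a point): Middle of the drawer's horizontal bar handle (steel bar along the drawer's y, 110 mm long, 11 mm thick), 35 mm in front of the drawer's front face.
- cab_drawer0 (a joint): How far the drawer is pulled out, m: 0 is fully shut against its stop, 0.134 the most. It slides with about 1 N of friction.
- lane (a point): Fixed point on the top face of the frame's aluminium base plate (fixed, 400 x 220 x 12 mm), straight under the middle of the tab's front edge. Its x points straight in under the panel, y left along the edge, z up. The plate runs 140 mm to -x of this point; the way in under tab and panel is free over the middle 100 mm.
- tab_edge (a point): Middle of the lower front edge of the panel's steel tab (50 mm wide, 10 mm thick, stands 30 mm out from the panel's front edge). Panel down, it is 10 mm above the base plate, so a thinner thing slides under it. The dark panel (200 x 200 x 10 mm, 0.6 to 1.3 kg) is hinged at its far edge, 230 mm behind this point.
- panel: The hinged panel; origin in the middle of the tab's front face, 5 mm above point tab_edge. It rests by its own weight on two 10 mm rubber rests and swings up freely about its far edge, so the tab's lift is how far tab_edge has risen above 10 mm over the lane point.
- wedge_grip (a point): Centre of the wooden wedge's heel block (40 long in x, 36 wide, 40 mm tall), 20 mm above its flat underside. Before it (+x, towards the tip) a ramp, as wide, falls from 23 mm tall to 3 mm at the tip, 120 mm from this point (1 in 5). The ramp meets the tab 35 mm past its edge; each 5 mm more lifts it 1 mm. Loose, 0.11 kg, flat on the bench right of the frame.
- wedge: The wooden wedge; origin in the middle of the underside of its heel block.
- pack: The carton; origin in the middle of its underside.
- tape: Bystander: roll of paper tape lying flat, 96 mm across, 25 mm tall. Leave alone.
- jar: Bystander: small white jar with a steel lid, 60 mm across, 75 mm tall. Leave alone.
- spanner: Bystander: steel spanner lying on top of the cabinet, 170 mm long. Leave alone.
There are look-alikes about, which are no part of the job. There is more than one size of the wedge; the job needs the middle-sized.

How it is judged:
On the way, in this order (a step that is already met when the one before it is completed fails the run):
1. the carton is in the drawer and let go (x of pack_mid in the frame of drawer_floor between -0.082 and 0.082 m and y of pack_mid in the frame of drawer_floor between -0.092 and 0.092 m and z of pack_mid in the frame of drawer_floor between 0.012 and 0.038 m and contact force between the fingers and pack below 0.1 N and linear speed of pack below 0.05 m/s), for 0.2 s.
2. the drawer is fully shut with the carton in it (x of pack_mid in the frame of drawer_floor between -0.082 and 0.082 m and y of pack_mid in the frame of drawer_floor between -0.092 and 0.092 m and z of pack_mid in the frame of drawer_floor between 0.012 and 0.038 m and value of joint cab_drawer0 below 0.006 m), for 0.2 s.
3. the gripped wedge has lifted the panel off its rests (z of tab_edge in the frame of lane between 0.0114 and 0.0165 m and horizontal distance between wedge_grip and lane below 0.105 m and y of wedge_grip in the frame of lane between -0.025 and 0.025 m and x of wedge_grip in the frame of lane below -0.04 m and z of wedge_grip in the frame of lane below 0.026 m and angle between the x axis of wedge_grip and the x axis of lane, either way round below 0.2 rad and angle between wedge_grip's own z axis and vertical below 0.1 rad and contact force between wedge and panel above 0.5 N and contact force between the fingers and wedge above 2 N and contact force between each of the arm, the fingers and panel below 0.5 N), for 0.2 s.
At the end, for the whole second after the job is handed in: Carton in the drawer, drawer within 6 mm of shut; panel still, lifted 1.4 to 6.5 mm at the tab; wedge flat on the plate, within 25 mm of the tab's middle and 0.2 rad of straight, carrying the panel and gripped (over 2 N); robot not touching the panel (all of step 2 and all of step 3 and linear speed of panel below 0.005 m/s and linear speed of wedge below 0.01 m/s); the arm keeps its last pose, push and grip.
It fails at once if the panel is prised up by more than about 14 mm (z of tab_edge in the frame of lane above 0.024 m).
It fails at once if the tape is disturbed (distance of tape from where it was at the start of the episode above 0.03 m).
It fails at once if the jar is disturbed (distance of jar from where it was at the start of the episode above 0.03 m).
It fails at once if the spanner is disturbed (distance of spanner from where it was at the start of the episode above 0.03 m).
It also fails if it takes over 72 s, if anything falls off the work surface, if the arm or the gripper's body presses on something with over 40 N, if the wrist force passes 120 N, or if a joint passes its speed limit or range.

ROBOT

A 6-joint arm with a two-finger parallel gripper is mounted at the origin on the work surface. World frame = base frame: x ahead of the robot, y to its left, z up, the work surface at z = 0. Lengths are in m, angles in rad, forces in N, time in s.
With the tool pointing down it reaches from about 0.3 to 0.875 m from the base axis. Payload 6.4 kg.
Tool frame: the origin (TCP) lies at the centre of the arm's flange, where the gripper is bolted on; the fingertips stand 173 mm ahead of it and the grasp point (between the pads) lies 155 mm ahead of it; z points along the fingers, y is the line along which they close (so a half turn about z gives the same grasp; the last joint's range is limited). The gripper opens to 85 mm and grips with 20 to 120 N. Pads are 22 mm wide; open, the fingers measure 114 mm over their backs; the gripper's body (76 mm by 85 mm) begins 54 mm behind the grasp point. The pads swing forward as they close: fully open they stand 13 mm farther back than shut.
Start: joints at [-0.206, 0.181, 1.607, -0, 1.354, -0.206], TCP at [0.575, 0, 0.405] pointing down, gripper open.
Joint ranges: [-2.99, 2.99], [-0.89, 2.07], [0.3, 2.58], [-1.14, 4.28], [0, 2.63], [-3.12, 3.12]. Speed limits (rad/s): [2.57, 2.57, 3.01, 3.14, 3.14, 3.14].

INTERFACE

Orientations are given as a unit quaternion [w, x, y, z].
In Python, from bench import get_obs, camera, get_calibration, hand_in gives the robot as it stands. The module is installed in compiled form; this text tells all that it offers.
- The arm moves only by the tool drive_tool, never from a script. Its argument "increments" is a list of rows, each a list of 2 entries, a list of its own where there are three numbers: the shift along the tool's x, y, z normalised to -1 to 1, where 1 is 250 mm, then the turn about the tool's z normalised to -1 to 1, where 1 is 90 degrees. A call has exactly 8 rows; each row is the pose to reach, as a shift and turn from the pose commanded when the call began, along the tool's axes at that moment; what a row does not reach only later rows make up. A row lasts 1/8 s, in which the tool goes at most 62.5 mm and 10.7 degrees, less where a joint would pass 70% of its speed; a pose out of reach is approached as far as the arm can. A call with a number of a shift or a turn outside -1 to 1 is refused whole. A call with a gripper value outside its range is refused whole. "claw" is the closure, from 0 (fully open) to 1 (shut), set as the call begins (left out, the last holds). The fingers move at their own pace and stop on an object; the grip force is fixed at half the most. Time passes only in rows, so rows that repeat a pose let the fingers close, or fill a call up. It gives the time, the measured TCP pose, the force and the opening at its end, in the units of the state.
- get_obs(): the state, without advancing time (a new reading comes with each control period).
- camera(name): name is "scene" or "side" or "wrist"; returns the picture (480x640x3 uint8, blue, green, red); there is no depth.
- get_calibration(name): a dict with "K" (3x3 intrinsics, pixels), "origin" and "orientation" of the camera in the world. Camera axes: x right, y down, z forward; pixel columns grow to the right and rows downward; lengths in m; the calibration is good to about 2 mm. A picture is of the moment at which its call begins: read the wrist's pose just before it. get_calibration takes no time and is no camera call; for the wrist camera it gives the pose at the moment of the call.
- hand_in(): hands the job in, once; it reports no verdict.
The state is a dict: "time_s": time; "q": joint angles; "dq": joint speeds; "joint_efforts": joint torques, N m; "eef_pos": TCP position; "eef_rot": TCP orientation; "wrist_force": force on the tool from outside, world axes, zero at the start; "torque": the same for the moment, N m; "opening": opening from 0.0 (shut) to 1.0 (fully open).
Only numpy, scipy, OpenCV 4.12 (cv2) and the standard library are available. Lean on these libraries where they do the work, as an engineer would, in place of code of your own. Each camera call takes 0.05 s, during which the arm holds its last target. There are 200 camera calls.

## Working session

There is one attempt and no reset: what is moved stays moved. The work goes in short steps, Python scripts to look and compute and a tool call to move; the robot and the scene stay as the last step left them, time stands still between calls to the robot, and variables do not carry over. Pictures are saved under pics/ and viewed, on a budget of 10 in all, crops included, one or two more only if the job needs it, and the job is handed in when it is done.

Besides the shell and the picture viewer there is one more tool, called after "Request:" as name(argument=value, ...), one argument or row to a line, values as JSON. drive_tool: Moves the arm, as the interface text tells. Its arguments: {"type":"object","properties":{"increments":{"type":"array","items":{"type":"array"}},"claw":{"type":"number"}},"required":["increments"]}

```bash
mkdir -p pics; python3 - <<'E'
from bench import *
import cv2
for n in("scene","side"):
    cv2.imwrite(f"pics/{n}0.png",camera(n)); c=get_calibration(n); print(n,c)
o=get_obs();print(o["time_s"],o["eef_pos"],o["eef_rot"],o["opening"])
print(get_calibration("wrist"))
E
```

```text
scene {'K': array([[448.71667064,   0.        , 320.68190293],
       [  0.        , 448.71667064, 234.8006997 ],
       [  0.        ,   0.        ,   1.        ]]), 'origin': array([1.01778624, 0.3132301 , 0.85602695]), 'orientation': array([-0.14534153,  0.41043701,  0.84525701, -0.3097707 ])}
side {'K': array([[443.64071436,   0.        , 319.28321678],
       [  0.        , 443.64071436, 238.50530893],
       [  0.        ,   0.        ,   1.        ]]), 'origin': array([-0.05579179, -0.95002267,  0.77526047]), 'orientation': array([-0.45327856,  0.84160768, -0.25840584,  0.13950443])}
0.1 [5.74784580e-01 6.69020231e-05 4.03849838e-01] [-6.73674396e-04  7.07098147e-01  7.07114962e-01 -4.32386782e-04] 0.9978678232187981
{'K': array([[416.88596272,   0.        , 321.50916208],
       [  0.        , 416.88596272, 244.96534919],
       [  0.        ,   0.        ,   1.        ]]), 'origin': array([0.57485969, 0.07676142, 0.37324646]), 'orientation': array([ 1.49509624e-01,  9.88760060e-01,  1.18434226e-04, -6.33841498e-04])}
```

View pics/scene0.png

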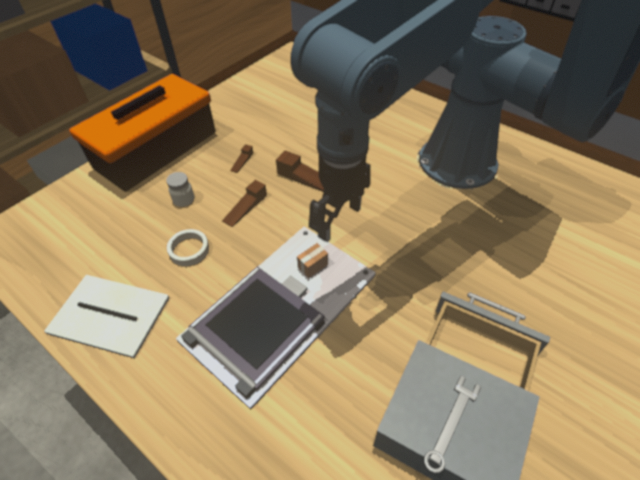

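View pics/side0.png

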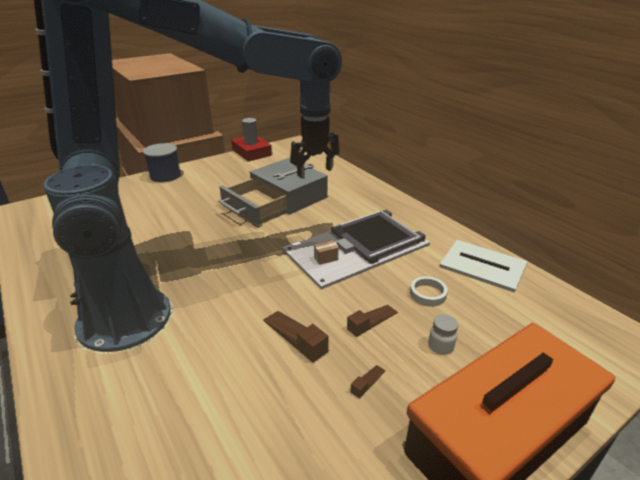

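Scene0: the carton is at about (313,260), the tab at (293,287), the middle wedge's heel at (257,187) with its tip at (228,221), and the drawer handle at (495,306). In side0 the middle wedge's heel is at (357,318) with its tip at (395,309).

```bash
cat > h.py <<'E'
import numpy as np, cv2, json
from bench import *
from scipy.spatial.transform import Rotation as R
def rot(q): return R.from_quat([q[1],q[2],q[3],q[0]])
def px(c,u,v,z):
    d=rot(c["orientation"]).apply(np.linalg.inv(c["K"])@[u,v,1.]); o=np.array(c["origin"])
    return o+d*(z-o[2])/d[2]
def proj(c,P):
    p=rot(c["orientation"]).inv().apply(np.array(P)-c["origin"])@c["K"].T
    return p[...,:2]/p[...,2:]
def snap(n,f):
    c=get_calibration(n); im=camera(n); cv2.imwrite(f"pics/{f}.png",im)
    json.dump({k:np.array(v).tolist() for k,v in c.items()},open(f"pics/{f}.json","w")); return im
def cal(f): return {k:np.array(v) for k,v in json.load(open(f"pics/{f}.json")).items()}
def toward(P,yaw=None):
    """shift of the grasp point to P in tool units (1=250mm) ; yaw = wanted world direction angle of tool y (mod pi)"""
    o=get_obs(); r=rot(o["eef_rot"]); g=np.array(o["eef_pos"])+r.apply([0,0,.155])
    s=r.inv().apply(np.array(P)-g)/.25
    y=r.apply([0,1,0]); a=np.arctan2(y[1],y[0]); out=s.round(4).tolist()
    if yaw is not None:
        d=(yaw-a+np.pi/2)%np.pi-np.pi/2; out.append(round(-d/(np.pi/2),4))
    print("grasp pt",g.round(4),"tool y ang",round(a,3),"F",np.round(o["wrist_force"],1),"t",round(o["time_s"],2),"open",round(o["opening"],3)," MOVE",out)
E
python3 - <<'E'
from h import *
for n in("scene","side"):
    c=get_calibration(n)
    print(n)
    P={"scene":dict(cartontop=(313,253,.057),tabtop=(293,285,.03),heel=(257,187,.04),tip=(228,221,.003),handle=(495,306,.06),plateL=(307,231,.012),plateR=(370,270,.012),plfar=(250,401,.012),plfar2=(182,340,.012),cabfl=(425,346,.09),cabfr=(538,402,.09),drfl=(442,297,.07),drfr=(546,340,.07),jar=(179,180,.075)),
       "side":dict(cartontop=(326,246,.057),tabtop=(347,243,.03),heel=(357,313,.04),tip=(395,309,.003),handle=(231,206,.06),plateL=(287,250,.012),plateR=(322,283,.012),cabl=(251,178,.09),cabr=(287,193,.09),jar=(445,322,.075))}[n]
    for k,v in P.items(): print(k,px(c,*v).round(3))
im=camera("scene"); cv2.imwrite("pics/drw.png",cv2.resize(im[280:480,370:560],None,fx=3,fy=3,interpolation=cv2.INTER_CUBIC))
E
```

```text
scene
cartontop [ 0.549 -0.089  0.057]
tabtop [ 0.629 -0.081  0.03 ]
heel [ 0.46 -0.35  0.04]
tip [ 0.57  -0.352  0.003]
handle [0.428 0.29  0.06 ]
plateL [ 0.478 -0.167  0.012]
plateR [0.48  0.023 0.012]
plfar [0.867 0.016 0.012]
plfar2 [ 0.864 -0.182  0.012]
cabfl [0.609 0.226 0.09 ]
cabfr [0.581 0.428 0.09 ]
drfl [0.482 0.197 0.07 ]
drfr [0.446 0.398 0.07 ]
jar [ 0.587 -0.496  0.075]
side
cartontop [ 0.551 -0.091  0.057]
tabtop [ 0.635 -0.081  0.03 ]
heel [ 0.464 -0.346  0.04 ]
tip [ 0.579 -0.359  0.003]
handle [0.422 0.273 0.06 ]
plateL [0.479 0.011 0.012]
plateR [ 0.478 -0.177  0.012]
cabl [0.547 0.368 0.09 ]
cabr [0.594 0.198 0.09 ]
jar [ 0.583 -0.508  0.075]
```

View pics/drw.png

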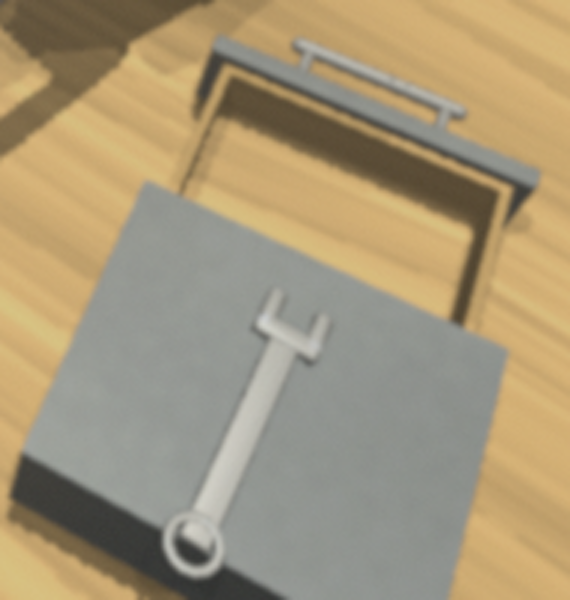

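```bash
python3 - <<'E'
from h import *
snap("wrist","w1")
c=get_calibration("scene")
for z in (.09,):
    for k,u,v in (("cabL",419.3,341),("cabR",539,396.7),("cabLb",377.5,431.5)): print(k,px(c,u,v,z).round(4))
for z in (.04,.05,.06,.07): print(z,px(c,469.3,294.7,z).round(4),px(c,524,317.7,z).round(4))
for z in (.06,.07,.08): print(z,px(c,443.3,293.5,z).round(4),px(c,549,338.5,z).round(4))
E
```

```text
cabL [0.6068 0.2128 0.09  ]
cabR [0.5712 0.4256 0.09  ]
cabLb [0.7885 0.2412 0.09  ]
0.04 [0.4209 0.2351 0.04  ] [0.4027 0.348  0.04  ]
0.05 [0.4282 0.236  0.05  ] [0.4102 0.3476 0.05  ]
0.06 [0.4356 0.237  0.06  ] [0.4178 0.3472 0.06  ]
0.07 [0.4429 0.238  0.07  ] [0.4253 0.3467 0.07  ]
0.06 [0.4661 0.1932 0.06  ] [0.4318 0.4028 0.06  ]
0.07 [0.4731 0.1947 0.07  ] [0.4392 0.4017 0.07  ]
0.08 [0.48   0.1962 0.08  ] [0.4465 0.4006 0.08  ]
```

View pics/w1.png

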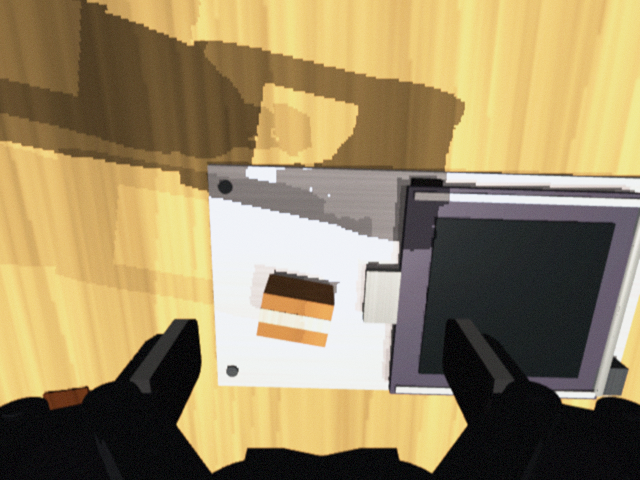

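w1: the carton's top face has corners at (265,291), (334,299), (326,346) and (257,336). The tab's front edge runs from (367,265) to (363,322), and the plate's front corners are (208,165) and (218,388).

```bash
python3 - <<'E'
from h import *
c=cal("w1")
p=[px(c,u,v,.057)[:2] for u,v in((265,291),(334,299),(326,346),(257,336))]
p=np.array(p);print(p.round(4),p.mean(0).round(4))
d=(p[1]-p[0]+p[2]-p[3])/2;e=(p[0]-p[3]+p[1]-p[2])/2
print(np.linalg.norm(d),np.linalg.norm(e),np.arctan2(d[1],d[0]),np.arctan2(e[1],e[0]))
for k,u,v,z in(("plL",208,165,.012),("plR",218,388,.012),("tabfL",367,265,.022),("tabfR",363,322,.022),("tabtopL",370,265,.032),("tabtopR",367,322,.032),("panL",410,186,.03),("panR",390,392,.03)): print(k,px(c,u,v,z).round(4))
yaw=np.arctan2(e[1],e[0])
toward([*p.mean(0),.12],yaw)
print(yaw)
E
```

```text
[[ 0.5281 -0.0608]
 [ 0.5849 -0.068 ]
 [ 0.5784 -0.112 ]
 [ 0.5196 -0.1024]] [ 0.5528 -0.0858]
0.058429177557345606 0.04344357080032854 -0.14383684461488902 1.3977480875924764
plL [0.4773 0.0366 0.012 ]
plR [ 0.4694 -0.1872  0.012 ]
tabfL [ 0.6153 -0.0508  0.022 ]
tabfR [ 0.6134 -0.1075  0.022 ]
tabtopL [ 0.6167 -0.0471  0.032 ]
tabtopR [ 0.6159 -0.1022  0.032 ]
panL [0.6476 0.0215 0.03  ]
panR [ 0.6408 -0.1784  0.03  ]
grasp pt [5.747e-01 1.000e-04 2.491e-01] tool y ang 0.0 F [0.2 0.2 0.3] t 0.2 open 1.002  MOVE [-0.3437, -0.0873, 0.5166, np.float64(-0.8898)]
1.3977480875924764
```

Request:
drive_tool(
  increments=[
    [[-0.04,-0.01,0.06],-0.11],
    [[-0.09,-0.02,0.13],-0.22],
    [[-0.13,-0.03,0.2],-0.33],
    [[-0.18,-0.05,0.27],-0.44],
    [[-0.23,-0.06,0.34],-0.55],
    [[-0.28,-0.07,0.41],-0.66],
    [[-0.32,-0.08,0.48],-0.775],
    [[-0.344,-0.087,0.517],-0.89],
  ],
  claw=0,
)

```text
time_s: 1.2
eef_pos: [0.5527, -0.0863, 0.2741]
eef_rot: [-0.001, 0.084, 0.997, 0.0]
wrist_force: [-0.3, 0.3, -0.8]
opening: 0.998
```

```bash
python3 - <<'E'
from h import *
snap("wrist","w2")
toward([.5528,-.0858,.04],1.398)
E
```

```text
grasp pt [ 0.5518 -0.0866  0.1182] tool y ang 1.411 F [-1.2  0.2 -1. ] t 1.25 open 1.003  MOVE [-0.0043, 0.0037, 0.3127, np.float64(0.008)]
```

View pics/w2.png

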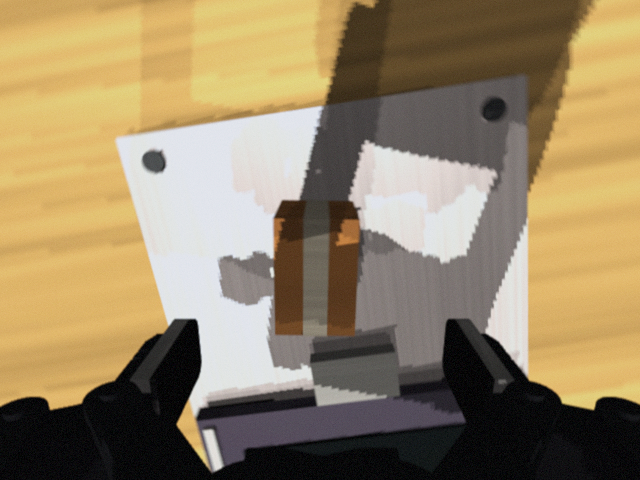

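w2: the carton's top face has corners at about (275,218), (359,218), (357,334) and (273,334). It is aligned and centred between the fingers.

Request:
drive_tool(
  increments=[
    [[0,0,0.05],0],
    [[0,0,0.1],0],
    [[0,0,0.16],0],
    [[0,0,0.22],0],
    [[0,0,0.27],0],
    [[0,0,0.305],0],
    [[0,0,0.305],0],
    [[0,0,0.305],0],
  ],
)

```text
time_s: 2.25
eef_pos: [0.5535, -0.0861, 0.1996]
eef_rot: [0.0, 0.086, 0.996, -0.0]
wrist_force: [0.5, -0.5, 0.3]
opening: 1.001
```

Request:
drive_tool(
  increments=[
    [[0,0,0],0],
    [[0,0,0],0],
    [[0,0,0],0],
    [[0,0,0],0],
    [[0,0,0],0],
    [[0,0,0],0],
    [[0,0,-0.03],0],
    [[0,0,-0.1],0],
  ],
  claw=1,
)

```text
time_s: 3.25
eef_pos: [0.5524, -0.0857, 0.2236]
eef_rot: [-0.002, 0.086, 0.996, 0.001]
wrist_force: [-0.3, 0.7, -1.8]
opening: 0.459
```

```bash
python3 - <<'E'
from h import *
toward([.525,.309,.20],1.734)
E
```

```text
grasp pt [ 0.5519 -0.0855  0.0686] tool y ang 1.398 F [-0.3  0.7 -1.8] t 3.25 open 0.459  MOVE [0.3792, 1.5362, -0.5231, np.float64(-0.2139)]
```

Request:
drive_tool(
  increments=[
    [[0.0,0.03,-0.13],0],
    [[0.02,0.1,-0.26],0],
    [[0.05,0.2,-0.38],0],
    [[0.08,0.32,-0.47],0],
    [[0.11,0.45,-0.52],0],
    [[0.14,0.58,-0.52],0],
    [[0.18,0.7,-0.52],0],
    [[0.2,0.8,-0.52],0],
  ],
)

```text
time_s: 4.25
eef_pos: [0.5378, 0.1209, 0.3552]
eef_rot: [0.0, 0.086, 0.996, 0.0]
wrist_force: [0.5, 0.3, -1.5]
opening: 0.461
```

Request:
drive_tool(
  increments=[
    [[0.03,0.12,0],-0.03],
    [[0.06,0.24,0],-0.06],
    [[0.09,0.36,0],-0.1],
    [[0.12,0.48,0],-0.13],
    [[0.15,0.6,0],-0.17],
    [[0.17,0.7,0],-0.21],
    [[0.18,0.736,0],-0.214],
    [[0.18,0.736,0],-0.214],
  ],
)

```text
time_s: 5.25
eef_pos: [0.5255, 0.3087, 0.3545]
eef_rot: [0.0, -0.082, 0.997, -0.0]
wrist_force: [0.6, 0.1, -2.1]
opening: 0.461
```

```bash
python3 - <<'E'
from h import *
snap("wrist","w3")
toward([.525,.309,.10],1.734)
E
```

```text
grasp pt [0.5256 0.3081 0.1994] tool y ang 1.733 F [-0.8  0.2 -2. ] t 5.3 open 0.463  MOVE [0.0018, 0.0041, 0.3975, np.float64(-0.0004)]
```

View pics/w3.png

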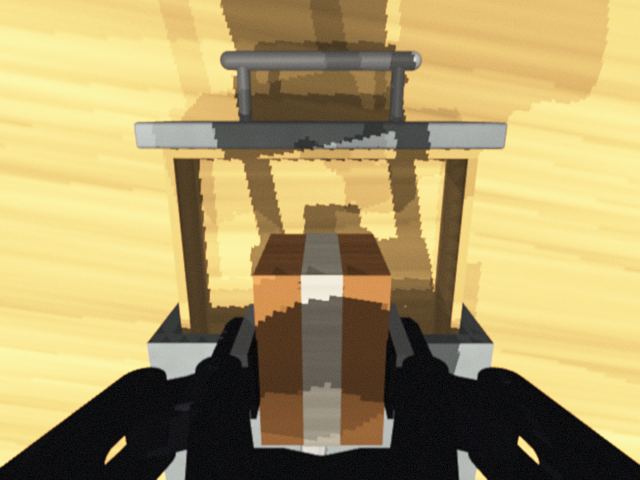

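w3: the handle bar runs from (222,60) to (421,60). The front panel's top is at rows 123–148, the inner front wall at about row 158, the cabinet's top front edge at row 342 (cols 148–492), and the inner side walls at about cols 190 and 450.

```bash
python3 - <<'E'
from h import *
c=cal("w3")
th=.163; ex=np.array([np.cos(th),np.sin(th)]); ey=np.array([-ex[1],ex[0]])
def q(n,u,v,z):
    p=px(c,u,v,z); print(n,z,p.round(4),"drawer x,y",(p[:2]@ex).round(4),(p[:2]@ey).round(4))
q("cabL",148,342,.09);q("cabR",492,342,.09)
for z in(.05,.06): q("hl",222,60,z);q("hr",421,60,z)
for z in(.065,.075,.085): q("pf",136,123,z);q("pf",506,123,z);q("pb",320,148,z)
q("wall",320,158,.066); q("sideL",202,240,.02);q("sideR",438,240,.02);q("sideLt",175,160,.066);q("sideRt",466,160,.066)
g=np.array([.5256,.3081]);print("g",g@ex,g@ey)
E
```

```text
cabL 0.09 [0.6039 0.2114 0.09  ] drawer x,y 0.6302 0.1106
cabR 0.09 [0.5684 0.4261 0.09  ] drawer x,y 0.63 0.3282
hl 0.05 [0.4291 0.2329 0.05  ] drawer x,y 0.4612 0.1601
hr 0.05 [0.4095 0.3516 0.05  ] drawer x,y 0.4612 0.2805
hl 0.06 [0.4299 0.2352 0.06  ] drawer x,y 0.4624 0.1624
hr 0.06 [0.411  0.3496 0.06  ] drawer x,y 0.4623 0.2783
pf 0.065 [0.4731 0.189  0.065 ] drawer x,y 0.4975 0.1097
pf 0.065 [0.4373 0.4066 0.065 ] drawer x,y 0.4975 0.3303
pb 0.065 [0.4696 0.2996 0.065 ] drawer x,y 0.512 0.2194
pf 0.075 [0.4723 0.1932 0.075 ] drawer x,y 0.4974 0.114
pf 0.075 [0.4378 0.4024 0.075 ] drawer x,y 0.4973 0.326
pb 0.075 [0.4689 0.2995 0.075 ] drawer x,y 0.5113 0.2195
pf 0.085 [0.4714 0.1974 0.085 ] drawer x,y 0.4972 0.1183
pf 0.085 [0.4383 0.3982 0.085 ] drawer x,y 0.4972 0.3218
pb 0.085 [0.4682 0.2995 0.085 ] drawer x,y 0.5106 0.2195
wall 0.066 [0.4754 0.3006 0.066 ] drawer x,y 0.5179 0.2194
sideL 0.02 [0.5549 0.2225 0.02  ] drawer x,y 0.5836 0.1295
sideR 0.02 [0.5257 0.3995 0.02  ] drawer x,y 0.5835 0.3089
sideLt 0.066 [0.491  0.2136 0.066 ] drawer x,y 0.5191 0.1311
sideRt 0.066 [0.4622 0.3885 0.066 ] drawer x,y 0.5191 0.3083
g 0.5686313239632107 0.21872216944755749
```

Request:
drive_tool(
  increments=[
    [[0,0,0.08],0],
    [[0,0,0.17],0],
    [[0,0,0.27],0],
    [[0,0,0.36],0],
    [[0,0,0.44],0],
    [[0,0,0.5],0],
    [[0,0,0.54],0],
    [[0,0,0.56],0],
  ],
)

```text
time_s: 6.3
eef_pos: [0.5258, 0.3086, 0.2137]
eef_rot: [-0.0, -0.082, 0.997, -0.0]
wrist_force: [0.4, 0.2, -1.3]
opening: 0.456
```

Request:
drive_tool(
  increments=[
    [[0,0,0.01],0],
    [[0,0,0.015],0],
    [[0,0,0.015],0],
    [[0,0,0.015],0],
    [[0,0,0.015],0],
    [[0,0,0.015],0],
    [[0,0,0.015],0],
    [[0,0,0.015],0],
  ],
)

```text
time_s: 7.3
eef_pos: [0.5257, 0.3086, 0.2104]
eef_rot: [-0.0, -0.082, 0.997, 0.0]
wrist_force: [0.7, -0.4, -1.8]
opening: 0.454
```

Request:
drive_tool(
  increments=[
    [[0,0,0],0],
    [[0,0,0],0],
    [[0,0,0],0],
    [[0,0,0],0],
    [[0,0,0],0],
    [[0,0,-0.05],0],
    [[0,0,-0.18],0],
    [[0,0,-0.35],0],
  ],
  claw=0,
)

```text
time_s: 8.3
eef_pos: [0.5253, 0.3085, 0.2987]
eef_rot: [-0.001, -0.082, 0.997, -0.0]
wrist_force: [0.1, 0.6, 0.0]
opening: 1.0
```

Request:
drive_tool(
  increments=[
    [[0,0,-0.1],0],
    [[0,0,-0.16],0],
    [[0.06,0,-0.16],0],
    [[0.15,0,-0.16],0],
    [[0.27,0,-0.16],0],
    [[0.4,0,-0.16],0],
    [[0.5,0,-0.16],0],
    [[0.54,0,-0.16],0],
  ],
  claw=1,
)

```text
time_s: 9.3
eef_pos: [0.3913, 0.2865, 0.3377]
eef_rot: [-0.0, -0.082, 0.997, -0.0]
wrist_force: [1.0, -0.1, 0.5]
opening: -0.002
```

```bash
python3 - <<'E'
from h import *
im=snap("scene","s4")
w=snap("wrist","w4")
a=cv2.resize(im[270:420,400:560],(512,480),interpolation=cv2.INTER_CUBIC)
cv2.imwrite("pics/c4.png",cv2.resize(np.hstack([a,w[:, 60:580]]),(774,360)))
toward([.3937,.287,.05],1.733)
E
```

```text
grasp pt [0.392  0.2867 0.183 ] tool y ang 1.735 F [ 0.7  0.5 -0.1] t 9.4 open 0.004  MOVE [-0.007, 0.0002, 0.532, np.float64(0.001)]
```

View pics/c4.png

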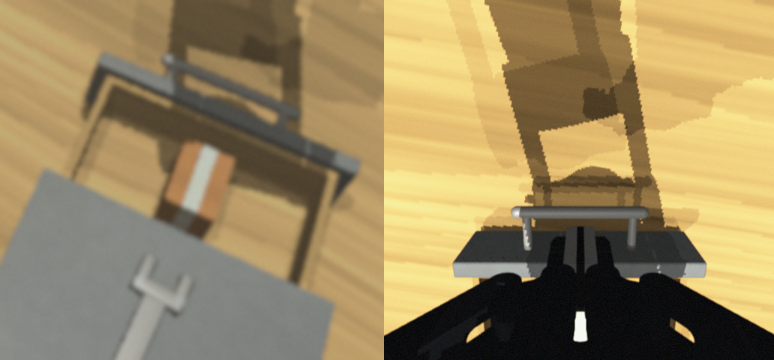

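c4: the carton stands upright inside the uncovered part of the drawer and is released. The handle bar is clear in front.

Request:
drive_tool(
  increments=[
    [[0.03,0,0.07],0],
    [[0.03,0,0.15],0],
    [[0.03,0,0.24],0],
    [[0.03,0,0.33],0],
    [[0.03,0,0.42],0],
    [[0.03,0,0.49],0],
    [[0.03,0,0.53],0],
    [[0.03,0,0.53],0],
  ],
)

```text
time_s: 10.4
eef_pos: [0.3854, 0.2854, 0.2049]
eef_rot: [-0.001, -0.081, 0.997, -0.0]
wrist_force: [0.4, -0.1, 0.5]
opening: 0.001
```

Request:
drive_tool(
  increments=[
    [[-0.03,0,0],0],
    [[-0.06,0,0],0],
    [[-0.09,0,0],0],
    [[-0.12,0,0],0],
    [[-0.16,0,0],0],
    [[-0.2,0,0],0],
    [[-0.24,0,0],0],
    [[-0.28,0,0],0],
  ],
)

```text
time_s: 11.4
eef_pos: [0.4549, 0.2969, 0.2054]
eef_rot: [0.0, -0.082, 0.997, -0.0]
wrist_force: [-0.8, -0.1, 1.4]
opening: 0.001
```

Request:
drive_tool(
  increments=[
    [[-0.04,0,0],0],
    [[-0.08,0,0],0],
    [[-0.12,0,0],0],
    [[-0.16,0,0],0],
    [[-0.19,0,0],0],
    [[-0.22,0,0],0],
    [[-0.24,0,0],0],
    [[-0.25,0,0],0],
  ],
)

```text
time_s: 12.4
eef_pos: [0.5161, 0.307, 0.2054]
eef_rot: [-0.0, -0.082, 0.997, -0.0]
wrist_force: [-1.6, -1.2, 1.1]
opening: 0.005
```

```bash
python3 - <<'E'
from h import *
toward(.5637*np.array([.9867,.1623,0])+.2194*np.array([-.1623,.9867,0])+[0,0,.05],1.733)
E
```

```text
grasp pt [0.5161 0.307  0.0504] tool y ang 1.734 F [-1.6 -1.2  1.1] t 12.4 open 0.005  MOVE [-0.0185, 0.0007, 0.0015, np.float64(0.0007)]
```

Still about 5 mm short; push on gently until the stop shows in the force.

Request:
drive_tool(
  increments=[
    [[-0.004,0,0],0],
    [[-0.008,0,0],0],
    [[-0.012,0,0],0],
    [[-0.016,0,0],0],
    [[-0.02,0,0],0],
    [[-0.022,0,0],0],
    [[-0.024,0,0],0],
    [[-0.024,0,0],0],
  ],
)

```text
time_s: 13.4
eef_pos: [0.5212, 0.3079, 0.2053]
eef_rot: [-0.001, -0.082, 0.997, -0.0]
wrist_force: [-4.8, -2.5, 2.5]
opening: 0.001
```

Request:
drive_tool(
  increments=[
    [[-0.002,0,0],0],
    [[-0.004,0,0],0],
    [[-0.006,0,0],0],
    [[-0.008,0,0],0],
    [[-0.01,0,0],0],
    [[-0.012,0,0],0],
    [[-0.012,0,0],0],
    [[-0.012,0,0],0],
  ],
)

```text
time_s: 14.4
eef_pos: [0.5224, 0.3083, 0.2051]
eef_rot: [-0.004, -0.082, 0.997, -0.001]
wrist_force: [-14.3, -4.5, 11.6]
opening: 0.001
```

Request:
drive_tool(
  increments=[
    [[0.03,0,0],0],
    [[0.07,0,0],0],
    [[0.12,0,-0.03],0],
    [[0.12,0,-0.12],0],
    [[0.12,0,-0.24],0],
    [[0.12,0,-0.36],0],
    [[0.13,-0.04,-0.45],0],
    [[0.15,-0.12,-0.5],0],
  ],
)

```text
time_s: 15.4
eef_pos: [0.4924, 0.273, 0.3326]
eef_rot: [0.002, -0.082, 0.997, 0.0]
wrist_force: [-0.2, -0.1, 0.3]
opening: -0.001
```

Request:
drive_tool(
  increments=[
    [[0.03,-0.12,0],0],
    [[0.06,-0.24,0],0],
    [[0.08,-0.36,0],0],
    [[0.11,-0.48,0],0],
    [[0.14,-0.6,0],0],
    [[0.17,-0.72,0],0],
    [[0.2,-0.85,0],0],
    [[0.23,-0.97,0],0],
  ],
)

```text
time_s: 16.4
eef_pos: [0.4747, 0.0233, 0.331]
eef_rot: [0.001, -0.082, 0.997, -0.0]
wrist_force: [0.8, -0.4, 0.6]
opening: -0.002
```

Request:
drive_tool(
  increments=[
    [[0.03,-0.12,0],0.02],
    [[0.06,-0.24,0],0.04],
    [[0.08,-0.36,0],0.06],
    [[0.11,-0.48,0],0.08],
    [[0.14,-0.6,0],0.1],
    [[0.17,-0.72,0],0.12],
    [[0.2,-0.85,0],0.14],
    [[0.23,-0.95,0],0.149],
  ],
  claw=0,
)

```text
time_s: 17.4
eef_pos: [0.4567, -0.2205, 0.331]
eef_rot: [0.001, 0.036, 0.999, -0.0]
wrist_force: [0.6, 0.2, 0.3]
opening: 1.003
```

```bash
python3 - <<'E'
from h import *
toward([.462,-.348,.15],1.50)
E
```

```text
grasp pt [ 0.4569 -0.2206  0.176 ] tool y ang 1.499 F [0.6 0.2 0.3] t 17.4 open 1.003  MOVE [-0.0567, -0.5066, 0.1047, np.float64(-0.0007)]
```

Request:
drive_tool(
  increments=[
    [[-0.007,-0.06,0],0],
    [[-0.014,-0.13,0],0],
    [[-0.021,-0.2,0],0],
    [[-0.028,-0.27,0],0],
    [[-0.035,-0.35,0],0],
    [[-0.042,-0.43,0],0],
    [[-0.05,-0.48,0],0],
    [[-0.05,-0.507,0],0],
  ],
)

```text
time_s: 18.4
eef_pos: [0.4607, -0.3478, 0.3303]
eef_rot: [-0.0, 0.036, 0.999, 0.0]
wrist_force: [0.1, 0.4, -0.3]
opening: 1.001
```

```bash
python3 - <<'E'
from h import *
snap("wrist","w5")
s=snap("scene","s5")
toward([.462,-.348,.15],1.50)
E
```

```text
grasp pt [ 0.4606 -0.3474  0.1753] tool y ang 1.499 F [ 0.4 -1.6 -0.4] t 18.5 open 1.0  MOVE [-0.006, -0.002, 0.1011, np.float64(-0.0003)]
```

View pics/w5.png

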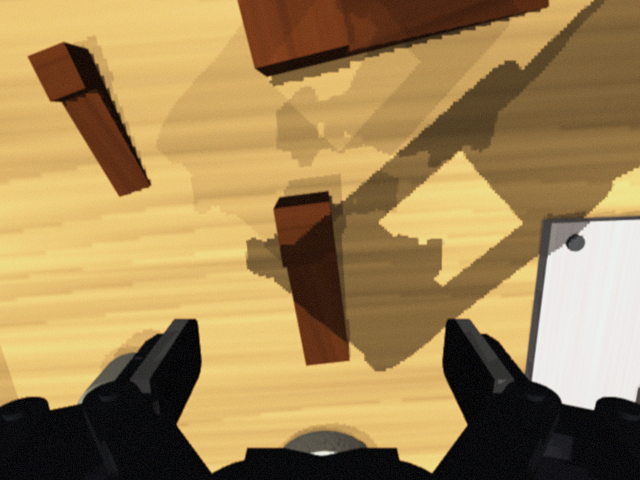

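w5: the middle wedge's heel top back edge is at (275,210)–(330,204), its back bottom edge at (280,197)–(328,192), and its tip at (306,364)–(349,359).

```bash
python3 - <<'E'
from h import *
c=cal("w5")
P={k:px(c,*v)[:2] for k,v in dict(bl=(275,210,.04),br=(330,204,.04),bbl=(280,197,0),bbr=(328,192,0),tl=(306,364,.003),tr=(349,359,.003)).items()}
for k,v in P.items(): print(k,v.round(4))
hb=(P["bl"]+P["br"])/2; hb0=(P["bbl"]+P["bbr"])/2; t=(P["tl"]+P["tr"])/2
d=t-hb; print("len",np.linalg.norm(d),np.linalg.norm(t-hb0),"yaw",np.arctan2(d[1],d[0]),np.arctan2(*(t-hb0)[::-1]),"widths",np.linalg.norm(P["bl"]-P["br"]),np.linalg.norm(P["tl"]-P["tr"]))
yaw=np.arctan2(d[1],d[0]); u=d/np.linalg.norm(d)
h=((hb+.02*u)+(t-.12*u))/2; print("heel",h)
toward([*h,.03],yaw+np.pi/2)
# scene check
s=cal("s5")
for P3 in([*h,.04],[*t,.003]): print(proj(s,np.array([P3])))
E
```

```text
bl [ 0.4404 -0.3748]
br [ 0.439  -0.3396]
bbl [ 0.4395 -0.3753]
bbr [ 0.4384 -0.3403]
tl [ 0.5778 -0.3676]
tr [ 0.5756 -0.3323]
len 0.13718285779784709 0.1379889588979928 yaw 0.052536842462066635 0.05652791881635985 widths 0.03514364796292994 0.03535575381813837
heel [ 0.45828547 -0.35621898]
grasp pt [ 0.4606 -0.3474  0.1753] tool y ang 1.499 F [ 0.4 -1.6 -0.4] t 18.5 open 1.0  MOVE [0.0064, -0.036, 0.5811, np.float64(-0.0789)]
[[255.62297206 185.72018929]]
[[226.87399203 222.88260859]]
```

Request:
drive_tool(
  increments=[
    [[0.006,-0.02,0.05],-0.04],
    [[0.006,-0.036,0.12],-0.079],
    [[0.006,-0.036,0.2],-0.079],
    [[0.006,-0.036,0.29],-0.079],
    [[0.006,-0.036,0.38],-0.079],
    [[0.006,-0.036,0.47],-0.079],
    [[0.006,-0.036,0.55],-0.079],
    [[0.006,-0.036,0.588],-0.079],
  ],
)

```text
time_s: 19.5
eef_pos: [0.4584, -0.3551, 0.1822]
eef_rot: [-0.001, -0.027, 1.0, 0.001]
wrist_force: [0.2, 1.1, -0.2]
opening: 1.001
```

Request:
drive_tool(
  increments=[
    [[0,0,0],0],
    [[0,0,0],0],
    [[0,0,0],0],
    [[0,0,0],0],
    [[0,0,0],0],
    [[0,0,0],0],
    [[0,0,0],0],
    [[0,0,0],0],
  ],
  claw=1,
)

```text
time_s: 20.5
eef_pos: [0.459, -0.3563, 0.1847]
eef_rot: [0.001, -0.027, 1.0, -0.001]
wrist_force: [-0.4, 0.9, 5.5]
opening: 0.409
```

```bash
python3 - <<'E'
from h import *
toward([.6137-.15,-.0798+.15*.035,.08],-.035+np.pi/2)
E
```

```text
grasp pt [ 0.4593 -0.3566  0.0297] tool y ang 1.624 F [-0.4  0.9  5.5] t 20.5 open 0.409  MOVE [-0.0782, 1.1253, -0.2033, np.float64(0.0563)]
```

Request:
drive_tool(
  increments=[
    [[0,0,-0.03],0],
    [[0,0,-0.08],0],
    [[0,0,-0.14],0],
    [[-0.003,0.05,-0.2],0],
    [[-0.01,0.13,-0.203],0],
    [[-0.02,0.24,-0.203],0],
    [[-0.03,0.36,-0.203],0],
    [[-0.035,0.47,-0.203],0],
  ],
)

```text
time_s: 21.5
eef_pos: [0.4607, -0.2358, 0.2338]
eef_rot: [-0.0, -0.027, 1.0, 0.0]
wrist_force: [0.4, -0.6, -1.3]
opening: 0.412
```

Request:
drive_tool(
  increments=[
    [[-0.01,0.11,0],0.01],
    [[-0.015,0.22,0],0.02],
    [[-0.02,0.33,0],0.03],
    [[-0.03,0.44,0],0.04],
    [[-0.035,0.54,0],0.05],
    [[-0.04,0.62,0],0.056],
    [[-0.043,0.655,0],0.056],
    [[-0.043,0.655,0],0.056],
  ],
)

```text
time_s: 22.5
eef_pos: [0.4628, -0.0732, 0.2341]
eef_rot: [-0.0, 0.017, 1.0, 0.0]
wrist_force: [0.4, 0.1, -0.4]
opening: 0.411
```

```bash
python3 - <<'E'
from h import *
w=snap("wrist","w6"); s=snap("side","s6")
toward([.6137-.15,-.0798+.15*.035,.043],-.035+np.pi/2)
a=cv2.resize(s[190:310,270:430],(480,360),interpolation=cv2.INTER_CUBIC)
cv2.imwrite("pics/c6.png",np.hstack([cv2.resize(w,(480,360))[:,80:400],a]))
E
```

```text
grasp pt [ 0.4631 -0.0742  0.0792] tool y ang 1.536 F [ 0.6 -0.7 -1.4] t 22.6 open 0.415  MOVE [-0.0024, -0.0014, 0.1449, np.float64(0.0004)]
```

View pics/c6.png

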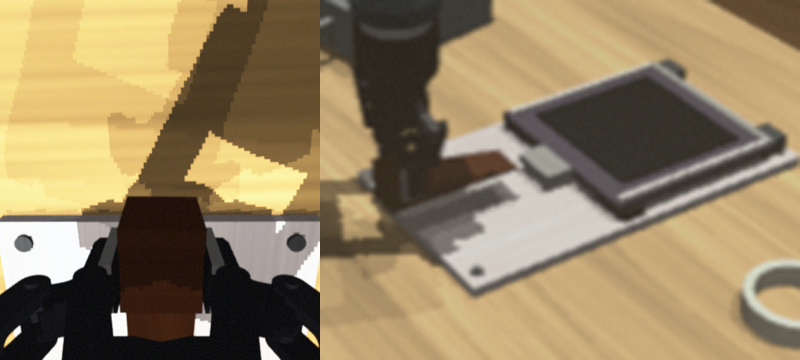

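c6: the wedge is centred between the plate's screw holes and points straight at the tab, hovering above the plate.

Request:
drive_tool(
  increments=[
    [[-0.002,-0.001,0.03],0],
    [[-0.002,-0.001,0.06],0],
    [[-0.002,-0.001,0.09],0],
    [[-0.002,-0.001,0.11],0],
    [[-0.002,-0.001,0.125],0],
    [[-0.002,-0.001,0.135],0],
    [[-0.002,-0.001,0.142],0],
    [[-0.002,-0.001,0.142],0],
  ],
)

```text
time_s: 23.6
eef_pos: [0.4636, -0.0741, 0.1987]
eef_rot: [0.0, 0.017, 1.0, -0.0]
wrist_force: [-0.2, 0.1, -2.2]
opening: 0.413
```

Request:
drive_tool(
  increments=[
    [[0,0,0.001],0],
    [[0,0,0.002],0],
    [[0,0,0.003],0],
    [[0,0,0.004],0],
    [[0,0,0.005],0],
    [[0,0,0.006],0],
    [[0,0,0.007],0],
    [[0,0,0.008],0],
  ],
)

```text
time_s: 24.6
eef_pos: [0.4635, -0.0741, 0.1967]
eef_rot: [-0.0, 0.017, 1.0, 0.0]
wrist_force: [0.1, 0.3, 0.0]
opening: 0.415
```

Request:
drive_tool(
  increments=[
    [[0,0,0.001],0],
    [[0,0,0.002],0],
    [[0,0,0.003],0],
    [[0,0,0.004],0],
    [[0,0,0.005],0],
    [[0,0,0.006],0],
    [[0,0,0.006],0],
    [[0,0,0.006],0],
  ],
)

```text
time_s: 25.6
eef_pos: [0.4636, -0.0741, 0.1966]
eef_rot: [-0.0, 0.017, 1.0, -0.0]
wrist_force: [-8.7, 2.1, 19.1]
opening: 0.41
```

Request:
drive_tool(
  increments=[
    [[0,0,-0.003],0],
    [[-0.02,0,-0.003],0],
    [[-0.06,0,-0.003],0],
    [[-0.11,0,-0.003],0],
    [[-0.16,0,-0.003],0],
    [[-0.2,0,-0.003],0],
    [[-0.23,0,-0.003],0],
    [[-0.24,0,-0.003],0],
  ],
)

```text
time_s: 26.6
eef_pos: [0.5238, -0.0764, 0.1966]
eef_rot: [-0.0, 0.017, 1.0, -0.0]
wrist_force: [-6.3, 0.2, 11.5]
opening: 0.415
```

Request:
drive_tool(
  increments=[
    [[-0.01,0,0],0],
    [[-0.02,0,0],0],
    [[-0.03,0,0],0],
    [[-0.04,0,0],0],
    [[-0.05,0,0],0],
    [[-0.06,0,0],0],
    [[-0.06,0,0],0],
    [[-0.06,0,0],0],
  ],
)

```text
time_s: 27.6
eef_pos: [0.5373, -0.0766, 0.1966]
eef_rot: [-0.002, 0.017, 1.0, 0.0]
wrist_force: [-14.0, 0.5, 16.7]
opening: 0.413
```

```bash
python3 - <<'E'
from h import *
w=snap("wrist","w7"); s=snap("side","s7")
toward([.6137-.065,-.0798+.065*.035,.0417],-.035+np.pi/2)
a=cv2.resize(s[190:310,290:450],(480,360),interpolation=cv2.INTER_CUBIC)
cv2.imwrite("pics/c7.png",np.hstack([cv2.resize(w,(480,360))[:,80:400],a]))
E
```

```text
grasp pt [ 0.5367 -0.0766  0.0416] tool y ang 1.537 F [-13.4   0.9  16.8] t 27.7 open 0.414  MOVE [-0.0482, -0.002, -0.0006, np.float64(0.0007)]
```

View pics/c7.png

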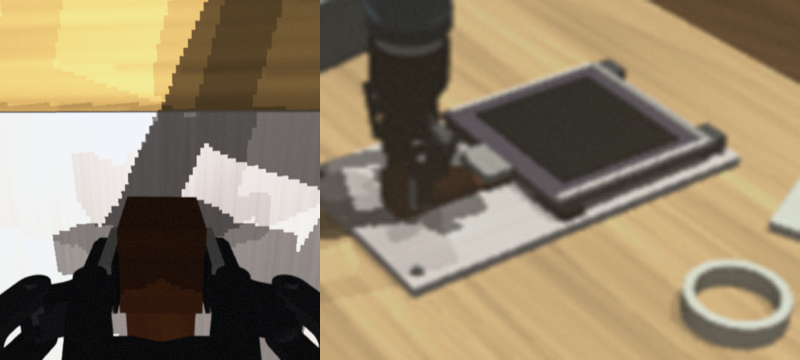

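c7: the wedge's ramp is under the tab, straight and central. The jump in force (x −8 N, z +5 N) says it has met the tab.

Request:
drive_tool(
  increments=[
    [[-0.007,0,0],0],
    [[-0.014,0,0],0],
    [[-0.021,0,0],0],
    [[-0.028,0,0],0],
    [[-0.035,0,0],0],
    [[-0.042,0,0],0],
    [[-0.048,0,0],0],
    [[-0.048,0,0],0],
  ],
)

```text
time_s: 28.7
eef_pos: [0.5493, -0.0771, 0.1966]
eef_rot: [-0.002, 0.017, 1.0, 0.0]
wrist_force: [-13.5, 0.7, 17.0]
opening: 0.414
```

```bash
python3 - <<'E'
from h import *
a0=cv2.imread("pics/side0.png")
s=snap("side","s8"); sc=snap("scene","sc8"); sc0=cv2.imread("pics/scene0.png")
toward([.6137-.065,-.0798+.065*.035,.0417],-.035+np.pi/2)
# expected shift per 4 mm lift for points on panel vs. measured (optical flow)
def flow(c,i0,i1,pts):
    p=proj(c,pts).astype(np.float32).reshape(-1,1,2)
    g=[cv2.cvtColor(i,cv2.COLOR_BGR2GRAY) for i in(i0,i1)]
    n,st,_=cv2.calcOpticalFlowPyrLK(g[0],g[1],p,None,winSize=(11,11),maxLevel=0)
    return p.reshape(-1,2),(n-p).reshape(-1,2),st.ravel()
L=np.array([.6137,-.0798]);ex=np.array([np.cos(-.035),np.sin(-.035)]);ey=np.array([-ex[1],ex[0]])
loc=np.array([[.03,-.1],[.03,.1],[.05,-.08],[.05,.08],[.2,-.08],[.2,.08],[-.14,-.11]])
for n,i0,i1 in(("side",a0,s),("scene",sc0,sc)):
    c=get_calibration(n)
    P=np.array([[*(L+a*ex+b*ey),.032] for a,b in loc])
    p,d,st=flow(c,i0,i1,P)
    P2=P.copy();P2[:,2]+=.004*(.23-loc[:,0])/.23
    print(n);print(np.c_[p.round(0),d.round(2),(proj(c,P2)-proj(c,P)).round(2),st])
E
```

```text
grasp pt [ 0.5486 -0.077   0.0416] tool y ang 1.537 F [-13.5   0.6  16.1] t 28.8 open 0.41  MOVE [-0.0006, -0.002, -0.0002, np.float64(0.0007)]
side
[[ 3.70000000e+02  2.58000000e+02 -3.00000012e-01 -4.30000007e-01
   8.00000000e-02 -9.90000000e-01  1.00000000e+00]
 [ 3.31000000e+02  2.27000000e+02  6.23999977e+00 -4.60000008e-01
   2.00000000e-02 -9.30000000e-01  1.00000000e+00]
 [ 3.71000000e+02  2.52000000e+02  5.99999987e-02 -8.50000024e-01
   7.00000000e-02 -8.80000000e-01  1.00000000e+00]
 [ 3.40000000e+02  2.28000000e+02  4.09999996e-01 -1.00000001e-01
   3.00000000e-02 -8.40000000e-01  1.00000000e+00]
 [ 4.10000000e+02  2.37000000e+02 -2.50000000e-01 -9.00000036e-02
   2.00000000e-02 -1.40000000e-01  1.00000000e+00]
 [ 3.77000000e+02  2.15000000e+02  5.00000007e-02  1.99999996e-02
   1.00000000e-02 -1.40000000e-01  1.00000000e+00]
 [ 3.21000000e+02  2.80000000e+02 -5.00000007e-02 -7.99999982e-02
   1.00000000e-02 -1.90000000e+00  1.00000000e+00]]
scene
[[ 2.57000000e+02  2.65000000e+02 -7.99999982e-02 -7.69999981e-01
  -1.80000000e-01 -9.10000000e-01  1.00000000e+00]
 [ 3.24000000e+02  3.15000000e+02 -7.44999981e+00  1.00600004e+01
  -1.00000000e-02 -8.50000000e-01  1.00000000e+00]
 [ 2.56000000e+02  2.75000000e+02 -2.39999995e-01 -7.09999979e-01
  -1.70000000e-01 -8.10000000e-01  1.00000000e+00]
 [ 3.10000000e+02  3.16000000e+02 -4.23000002e+00 -3.31599998e+01
  -4.00000000e-02 -7.60000000e-01  1.00000000e+00]
 [ 2.04000000e+02  3.21000000e+02  1.70000002e-01 -3.00000012e-01
  -5.00000000e-02 -1.20000000e-01  1.00000000e+00]
 [ 2.59000000e+02  3.69000000e+02 -2.89999992e-01  3.99999991e-02
  -3.00000000e-02 -1.10000000e-01  1.00000000e+00]
 [ 3.03000000e+02  2.20000000e+02 -1.26499996e+01  4.29300003e+01
  -1.00000000e-01 -1.75000000e+00  1.00000000e+00]]
```

```bash
python3 - <<'E'
from h import *
im=cv2.imread("pics/sc8.png"); cv2.imwrite("pics/c8.png",cv2.resize(im[220:480,180:560],(798,546),interpolation=cv2.INTER_CUBIC))
E
```

```text
(no output)
```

View pics/c8.png

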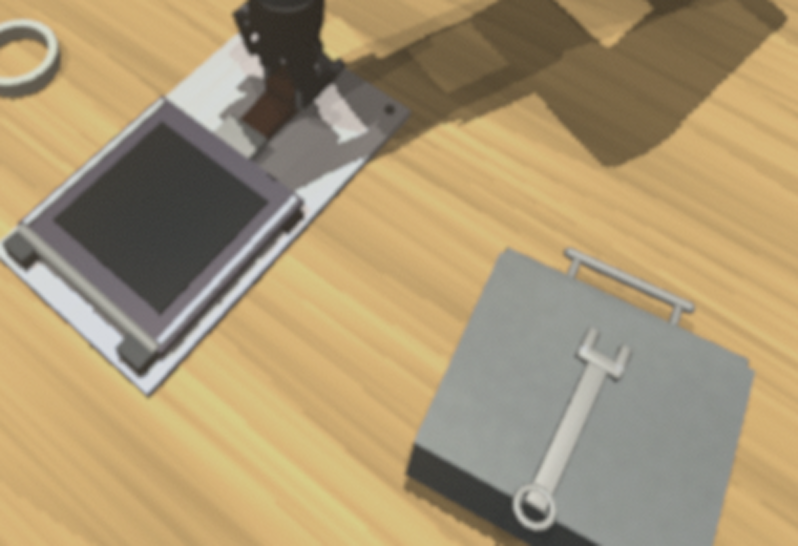

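c8: the drawer front is flush with the cabinet, with the handle at about (628,280). The wedge is under the tab and the spanner and tape have not moved.

```bash
python3 -c "
from bench import *
print(hand_in())"
```

```text
the job is handed in; nothing more can be done
None
```

I put the carton in the drawer, pushed the drawer shut, slid the middle wedge under the middle tab, and handed in at about 29 s while still gripping the wedge. No verdict came back.

**Carton and drawer:** A picture taken after release showed the carton standing upright in the drawer. I pushed the drawer about 0.12 m until it met its stop at about 14 N. The last picture shows its front flush with the cabinet. The carton itself can't be seen once the drawer is shut.

**Wedge:** It lies flat on the plate, straight and central. By my estimate the heel is about 65 mm short of the tab's edge, which should give a lift of about 4 mm.

**Panel lift:** How far the panel moved in the pictures suggests 3.5 to 3.9 mm at the three clearest points. The other measuring points disagreed: some were hidden by the arm, and the rest were unclear or too near the hinge, so I left them out. The movement is less than a pixel, so take this as a rough check.

**Grip and force:** The fingers hold the wedge with an opening of 0.41, and the wrist force was steady at about −13.5 N in x and +16 to 17 N in z. The fingers should be about 5 cm short of the tab.

**Bystanders:** The tape and spanner look unmoved in the last picture. I didn't check the jar again, but the arm kept clear of it.

I viewed 11 pictures, one over the budget, to check the drawer and wedge at the end.

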